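# Stand the fallen oil bottle up on its drip dish

### The job

One of the instrument oil bottles has been knocked over on the inspection table. Stand it upright on its base in the shallow white drip dish, with its whole base on the dish's floor, set down gently, and let go. Leave the other, standing bottle, the V-block and the spur gear where they are.

Things in the scene. Friction and masses are not known exactly. Their poses are not given: they have to be found in the camera images.
- fallen_bottle: white oil bottle lying on its side: round body 38 mm in diameter, 80 mm long, with a blue band; red tapered nozzle (18 mm at its root) to 118 mm. 60 to 120 g. Origin: centre of its base; its z axis runs from the base to the nozzle tip. At the start z is level, 19 mm above the table, and points to the robot's left (+y), up to 45 deg away from or 20 toward the robot; it can roll.
- drip_dish: shallow round white dish, fixed to the table, where the bottle belongs: 120 mm across the rim, inside floor 104 mm across and 3 mm above the table, rim 7 mm high. Origin: centre of its underside, on the table; z up.
- standing_bottle: an identical oil bottle (38 mm diameter, 118 mm tall) that stands upright near the front edge of the table; leave it alone (a third stands far back). Origin: centre of its base; z up.
- v_block: grey ground steel V-block, 40x42x34 mm; leave it alone. Origin: centre of its underside; z up.
- gear: grey spur gear lying flat, 49 mm in diameter, 18 mm high; leave it alone. Origin: centre of its underside; z up.
There are look-alikes about, which are no part of the job. Leave any orange look-alike of the fallen_bottle alone.

How it is judged:
By the outcome, as a careful person would: the job done as asked, in the order asked, and still so for the second after the job is handed in, with the robot touching nothing.
It also fails if it takes over 43 s, if anything falls off the work surface, if the arm or the gripper's body presses on something with over 40 N, if the wrist force passes 120 N, or if a joint passes its speed limit or range.

### The arm

A 7-joint arm with a two-finger parallel gripper is mounted at the origin on a cart in front of the work surface, level with it; the furniture and walls round the work are solid. World frame = base frame: x ahead of the robot, y to its left, z up, the work surface at z = 0. Lengths are in m, angles in rad, forces in N, time in s.
With the tool pointing down it reaches from about 0.425 to 1.025 m from the base axis. Payload 9.4 kg.
Tool frame: the origin (TCP) lies midway between the tips of the shut fingers; the grasp point (between the pads) lies behind it (env.grip_point_offset is the z of the grasp point in the tool frame, in m); z points along the fingers, x is the direction in which the jaws open and shut, and the axes are right-handed (so a half turn about z gives the same grasp; the last joint's range is limited). The gripper opens to 93 mm and grips with 3 to 60 N. Pads are 15 mm wide; open, the fingers measure 128 mm over their backs; the gripper's body (75 mm by 188 mm) begins 65 mm behind the grasp point.
Start: joints at [1.152, 0.599, -0.003, 1.599, 0.002, 0.943, -0.08], TCP at [0.243, -0.683, 0.219] pointing down, gripper open.
Joint ranges: [-2.57, 2.57], [-0.35, 1.97], [-1.29, 1.29], [0.11, 2.56], [-1.05, 4.19], [0.11, 1.86], [-2.63, 2.63]. Speed limits (rad/s): [2.22, 2.22, 3.01, 3.01, 3.14, 3.14, 3.14].

### API

Orientations are given as a unit quaternion [w, x, y, z].
In Python, from bench import env gives the robot as it stands.
- The arm moves only by the tool arm_command, never from a script. Its argument "motion" is a list that holds one entry, the list of rows, each a list of 7 numbers: the shift along the tool's x, y, z in cm, then the turn, a rotation vector about the tool's x, y, z in rad, then the closure, from 0 (fully open) to 1 (shut). A call has 1 to 20 rows; each row shifts and turns the commanded pose from where the row before left it, along the tool's axes as they then stand; what a row does not reach is not made up. A row lasts 1/8 s, in which the tool goes at most 62.5 mm and 10.7 degrees, less where a joint would pass 70% of its speed; a pose out of reach is approached as far as the arm can. A call is refused whole if a number of a shift passes 6.25 or a number of a turn 0.188, either way. A call with a gripper value outside its range is refused whole. The fingers move at their own pace and stop on an object; "grip_force" is the grip in N (left out, the last holds). Time passes only in rows, so rows that do not move let the fingers close. It gives the time, the measured TCP pose, the force and the opening at its end, in the units of the state.
- env.get_obs(): the state, without advancing time (a new reading comes with each control period).
- env.capture(name): name is "side" or "top"; returns the picture (400x640x3 uint8, red, green, blue); there is no depth.
- env.get_calibration(name): a dict with "fx", "fy", "cx", "cy" (pixels), "k1" (the pictures are not rectified: a ray, as slopes to the right and down, at radius r is drawn at 1 + k1 r^2 times it, then the intrinsics apply), "extrinsics" (4x4, takes a point from camera to world coordinates). Camera axes: x right, y up, looking along -z (the intrinsics and any distortion apply to the point x, -y, -z); pixel columns grow to the right and rows downward; lengths in m; the calibration is good to about 2 mm. A picture is of the moment at which its call begins. get_calibration takes no time and is no camera call.
- env.close_job(): hands the job in, once; it reports no verdict.
The state is a dict: "clock": time; "joint_positions": joint angles; "dq": joint speeds; "joint_torque": joint torques, N m; "position": TCP position; "orientation": TCP orientation; "ft_force": force on the tool from outside, world axes, zero at the start; "moment": the same for the moment, N m; "gripper_width": finger opening in m.
Only numpy, scipy, OpenCV 4.12 (cv2) and the standard library are available. Lean on these libraries where they do the work, as an engineer would, in place of code of your own. Each camera call takes 0.05 s, during which the arm holds its last target.

## Working session

There is one attempt and no reset: what is moved stays moved. The work goes in short steps, Python scripts to look and compute and a tool call to move; the robot and the scene stay as the last step left them, time stands still between calls to the robot, and variables do not carry over. Pictures are saved under pics/ and viewed, and the job is handed in when it is done.

Besides the shell and the picture viewer there is one more tool, called after "Call:" by a JSON object that holds its "op" and its "data". arm_command: Moves the arm, as the interface text tells. Its arguments: {"type":"object","properties":{"motion":{"type":"array","items":{"type":"array","items":{"type":"array","items":{"type":"number"}}}},"grip_force":{"type":"number"}},"required":["motion"]}

```bash
mkdir -p pics; ls
python3 - <<'E'
from bench import env
import cv2,numpy as np
for n in("side","top"):
    im=env.capture(n); cv2.imwrite(f"pics/{n}0.png",cv2.cvtColor(im,cv2.COLOR_RGB2BGR))
    c=env.get_calibration(n); print(n,{k:(np.round(v,4).tolist()) for k,v in c.items()})
o=env.get_obs(); print({k:np.round(v,4).tolist() for k,v in o.items()}); print(env.grip_point_offset)
E
```

```text
pics
side {'fx': 415.6705, 'fy': 415.6705, 'cx': 321.4881, 'cy': 200.5965, 'k1': -0.0121, 'extrinsics': [[-0.9757, 0.1452, -0.164, 0.3217], [-0.2191, -0.6334, 0.7422, 0.8994], [0.0039, 0.7601, 0.6498, 0.8382], [0.0, 0.0, 0.0, 1.0]]}
top {'fx': 368.7713, 'fy': 368.7713, 'cx': 323.2962, 'cy': 203.3025, 'k1': -0.0372, 'extrinsics': [[0.013, 0.9954, -0.0949, 0.4333], [-0.9998, 0.0113, -0.0179, -0.015], [-0.0167, 0.0951, 0.9953, 0.9632], [0.0, 0.0, 0.0, 1.0]]}
{'clock': 0.1, 'joint_positions': [1.1523, 0.6, -0.0025, 1.6001, 0.0018, 0.9429, -0.0798], 'dq': [-0.0004, -0.0007, 0.0011, -0.0019, 0.0001, 0.0007, 0.0002], 'joint_torque': [0.0053, -76.6553, 1.502, -25.2935, -0.0523, 0.0136, 0.0001], 'position': [0.2428, -0.6827, 0.2179], 'orientation': [-0.0003, 0.8171, -0.5765, -0.0006], 'ft_force': [-0.018, 0.2775, 0.2738], 'moment': [0.0559, 0.0156, 0.0012], 'gripper_width': 0.0927}
-0.0188
```

View pics/side0.png

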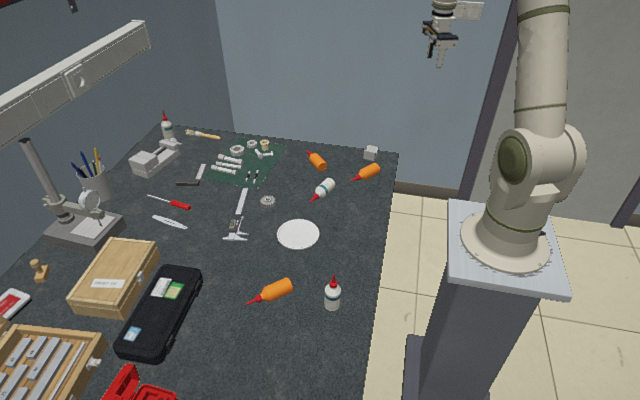

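View pics/top0.png

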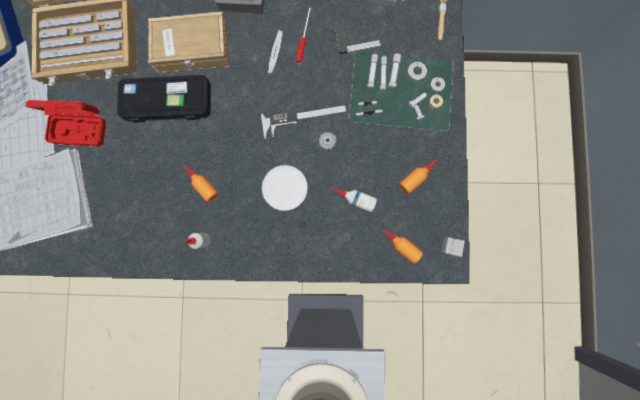

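Top view: the white bottle with the blue band lies at about (357,199), with its red nozzle tip at (335,190). The dish is at (285,188), the standing bottle at (195,241), the gear at (327,141) and the V-block at (455,247). The bottles at (203,187), (415,179) and (407,248) are orange look-alikes. The only fallen white one is at (357,199), in the side view at (322,190).

```bash
cat > h.py <<'E'
import cv2,numpy as np
from bench import env
def ray(n,uv):
    c=env.get_calibration(n); K=np.array([[c['fx'],0,c['cx']],[0,c['fy'],c['cy']],[0,0,1.]])
    p=cv2.undistortPoints(np.array(uv,float).reshape(-1,1,2),K,np.array([c['k1'],0,0,0.]))[:,0]
    E=np.array(c['extrinsics']); d=np.c_[p[:,0],-p[:,1],-np.ones(len(p))]@E[:3,:3].T
    return E[:3,3],d
def plane(n,uv,z):
    o,d=ray(n,uv); return o+d*((z-o[2])/d[:,2])[:,None]
def proj(n,X):
    c=env.get_calibration(n); E=np.array(c['extrinsics']); q=(np.atleast_2d(X)-E[:3,3])@E[:3,:3]
    s=np.c_[q[:,0],-q[:,1]]/-q[:,2:]; s=s*(1+c['k1']*(s**2).sum(1))[:,None]
    return np.c_[s[:,0]*c['fx']+c['cx'],s[:,1]*c['fy']+c['cy']]
def tri(u1,u2):
    o1,d1=ray('side',[u1]);o2,d2=ray('top',[u2]);d1=d1[0];d2=d2[0]
    A=np.c_[d1,-d2];t=np.linalg.lstsq(A,o2-o1,rcond=None)[0]
    a=o1+d1*t[0];b=o2+d2*t[1];return (a+b)/2,np.linalg.norm(a-b)
E
python3 - <<'E'
from h import *
T=cv2.imread('pics/top0.png');S=cv2.imread('pics/side0.png')
def blobs(im,m,roi):
    x0,y0,x1,y1=roi;mm=np.zeros_like(m);mm[y0:y1,x0:x1]=m[y0:y1,x0:x1]
    n,l,st,c=cv2.connectedComponentsWithStats(mm.astype(np.uint8));
    i=1+np.argmax(st[1:,4]);ys,xs=np.where(l==i);return np.c_[xs,ys].astype(float),c[i],st[i]
def masks(im):
    h=cv2.cvtColor(im,cv2.COLOR_BGR2HSV);H,Sa,V=[h[...,i].astype(int) for i in range(3)]
    return (V>140)&(Sa<60),((H<6)|(H>172))&(Sa>140)&(V>80),(H>85)&(H<130)&(Sa>90)&(V>70)
for n,im,rB,rD in(('top',T,(325,180,385,220),(255,160,315,215)),('side',S,(303,172,342,207),(270,212,326,255))):
    w,r,b=masks(im)
    pd,cd,st=blobs(im,w,rD);print(n,'dish',cd,st,plane(n,[cd],.005))
    for z in (.007,):
        q=plane(n,pd,z);print(' extents',np.ptp(q[:,0]),np.ptp(q[:,1]),(q.max(0)+q.min(0))/2)
    # bottle union
    u=w|r|b
    x0,y0,x1,y1=rB
    for nm,m in(('white',w),('red',r),('blue',b)):
        p,c,st=blobs(im,m,rB);q=plane(n,p,.019);print(nm,st,c,plane(n,[c],.019))
    p,c,st=blobs(im,cv2.morphologyEx(u.astype(np.uint8),cv2.MORPH_CLOSE,np.ones((3,3)))>0,rB)
    q=plane(n,p,.019)[:,:2];m=q.mean(0);e,V=np.linalg.eigh(np.cov((q-m).T));a=V[:,1]; a*=np.sign(a[1])
    s=(q-m)@a;print('union',len(p),m,'axis',a,np.degrees(np.arctan2(a[0],a[1])),'len',np.ptp(s),'base',m+a*s.min(),'tip',m+a*s.max())
    print('wid',np.ptp((q-m)@np.array([-a[1],a[0]])))
w,r,b=masks(T);p,c,st=blobs(T,r,(180,230,215,255));print(c,plane('top',[c],.1))
for nm,uv in(('gear',(327,141)),('vb',(455,247)),('standbot',(197,241)),('or1',(415,179)),('or2',(407,248))):print(nm,plane('top',[uv],.015))
cv2.imwrite('pics/crop0.png',np.hstack([cv2.resize(T[150:250,260:380],None,fx=3,fy=3),cv2.resize(S[150:250,270:390],None,fx=3,fy=3)]))
E
```

```text
top dish [284.20543807 187.4265861 ] [ 262  165   46   46 1655] [[0.56541042 0.10539368 0.005     ]]
 extents 0.11924171546421036 0.11881493705605368 [0.56528639 0.10464796 0.007     ]
white [355 192  22  20 266] [365.90225564 201.69924812] [[ 0.52872971 -0.10756131  0.019     ]]
red [332 189  14   8  43] [340.20930233 191.72093023] [[ 0.55383853 -0.04134063  0.019     ]]
blue [353 192   7  12  32] [355.90625 197.1875 ] [[ 0.54010767 -0.08183939  0.019     ]]
union 461 [ 0.53579304 -0.08950024] axis [0.35842824 0.93355728] 21.003700367279926 len 0.11732469097829634 base [ 0.52015971 -0.13021859] tip [ 0.56221219 -0.02068927]
wid 0.037718858908495606
side dish [297.57044335 233.60492611] [ 277  219   42   30 1015] [[0.56644072 0.10269914 0.005     ]]
 extents 0.11860060550880092 0.11939814861276365 [0.56608247 0.10265486 0.007     ]
white [320 178  15  12 107] [327.95327103 182.85046729] [[ 0.52749808 -0.12593708  0.019     ]]
red [310 194   9   9  36] [314.08333333 197.30555556] [[ 0.55400651 -0.04631431  0.019     ]]
blue [320 185   8   8  15] [324.  188.2] [[ 0.53395655 -0.09651305  0.019     ]]
union 245 [ 0.53741328 -0.09722044] axis [0.29534509 0.95539064] 17.178231436119827 len 0.136222969404641 base [ 0.52041708 -0.15220023] tip [ 0.56064986 -0.02205408]
wid 0.039796941084638146
[190.72222222 240.66666667] [[0.42365849 0.31159383 0.1       ]]
gear [[ 0.68831278 -0.00564468  0.015     ]]
vb [[ 0.41550372 -0.33573369  0.015     ]]
standbot [[0.42211225 0.32723476 0.015     ]]
or1 [[ 0.5897904  -0.23524164  0.015     ]]
or2 [[ 0.41164779 -0.21302729  0.015     ]]
```

View pics/crop0.png

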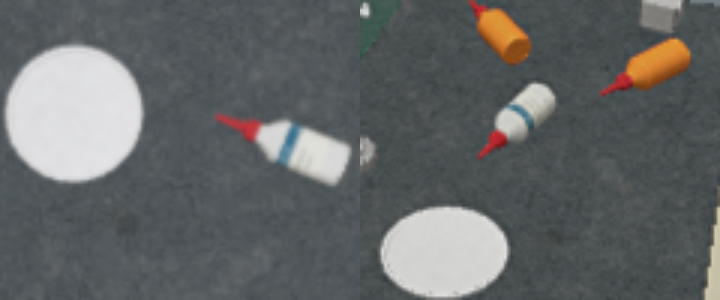

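The crop confirms it: the white bottle with the blue band and red nozzle lies with its axis about 21° off +y. The dish is the plain white disc, 119 mm across as it should be. I'll hover over the bottle with the tool tilted, and try the 90° tilt high in the air before gripping.

```bash
cat > plan.py <<'E'
import numpy as np
from scipy.spatial.transform import Rotation as R
from bench import env
def cur():
    o=env.get_obs();q=np.array(o['orientation']);return np.array(o['position']),R.from_quat(q[[1,2,3,0]])
def rot(azx,tilt):  # jaw x azimuth (deg), tilt about tool x (deg): 0=down, + = toward az(x)+90
    x=np.array([np.cos(np.radians(azx)),np.sin(np.radians(azx)),0]);z=np.array([0,0,-1.]);y=np.cross(z,x)
    return R.from_matrix(np.c_[x,y,z])*R.from_rotvec([np.radians(tilt),0,0])
def rows(p1,R1,n,g,p0=None,R0=None):
    if p0 is None:p0,R0=cur()
    dv=(R0.inv()*R1).as_rotvec()/n;t=np.round(dv,3);p,r=p0.copy(),R0;out=[]
    for i in range(n):
        tgt=p0+(np.array(p1)-p0)*(i+1)/n
        s=np.round(r.inv().apply(tgt-p)*100,2);out.append([*s.tolist(),*t.tolist(),g])
        p=p+r.apply(s/100);r=r*R.from_rotvec(t)
    print('end',p.round(4),'err deg',np.degrees((r.inv()*R1).magnitude()).round(2),'angle/row',np.degrees(np.linalg.norm(dv)).round(1))
    for o in out:print(o)
    return p,r
E
python3 - <<'E'
from plan import *
Rg=rot(-21,-25);z=Rg.as_matrix()[:,2];P=np.array([.538,-.085,.019]);g=P+.013*z;print('grasp TCP',g,z)
p,r=rows(g-.22*z+[0,0,.05],Rg,16,0)
E
```

```text
grasp TCP [ 0.53603111 -0.09012913  0.007218  ] [-0.15145284 -0.39454814 -0.90630779]
end [ 0.5694 -0.0034  0.2566] err deg 0.4 angle/row 3.4
[-3.32, -3.35, -0.24, -0.026, 0.012, -0.053, 0]
[-3.13, -3.5, -0.36, -0.026, 0.012, -0.053, 0]
[-2.93, -3.66, -0.5, -0.026, 0.012, -0.053, 0]
[-2.73, -3.8, -0.63, -0.026, 0.012, -0.053, 0]
[-2.52, -3.91, -0.75, -0.026, 0.012, -0.053, 0]
[-2.3, -4.03, -0.9, -0.026, 0.012, -0.053, 0]
[-2.07, -4.11, -1.02, -0.026, 0.012, -0.053, 0]
[-1.84, -4.19, -1.15, -0.026, 0.012, -0.053, 0]
[-1.6, -4.24, -1.29, -0.026, 0.012, -0.053, 0]
[-1.36, -4.29, -1.41, -0.026, 0.012, -0.053, 0]
[-1.11, -4.32, -1.54, -0.026, 0.012, -0.053, 0]
[-0.86, -4.33, -1.66, -0.026, 0.012, -0.053, 0]
[-0.62, -4.32, -1.79, -0.026, 0.012, -0.053, 0]
[-0.36, -4.3, -1.9, -0.026, 0.012, -0.053, 0]
[-0.11, -4.27, -2.02, -0.026, 0.012, -0.053, 0]
[0.14, -4.2, -2.13, -0.026, 0.012, -0.053, 0]
```

Call:
{"op": "arm_command", "data": {"motion": [[[-3.3,-3.35,-0.25,-0.026,0.012,-0.053,0],[-3.1,-3.5,-0.35,-0.026,0.012,-0.053,0],[-2.9,-3.65,-0.5,-0.026,0.012,-0.053,0],[-2.7,-3.8,-0.6,-0.026,0.012,-0.053,0],[-2.5,-3.9,-0.75,-0.026,0.012,-0.053,0],[-2.3,-4.0,-0.9,-0.026,0.012,-0.053,0],[-2.1,-4.1,-1.0,-0.026,0.012,-0.053,0],[-1.85,-4.2,-1.15,-0.026,0.012,-0.053,0],[-1.6,-4.25,-1.3,-0.026,0.012,-0.053,0],[-1.35,-4.3,-1.4,-0.026,0.012,-0.053,0],[-1.1,-4.3,-1.5,-0.026,0.012,-0.053,0],[-0.85,-4.3,-1.65,-0.026,0.012,-0.053,0],[-0.6,-4.3,-1.8,-0.026,0.012,-0.053,0],[-0.35,-4.3,-1.9,-0.026,0.012,-0.053,0],[-0.1,-4.25,-2.0,-0.026,0.012,-0.053,0],[0.15,-4.2,-2.1,-0.026,0.012,-0.053,0]]]}}

```text
clock: 2.1
position: [0.57, -0.0048, 0.2556]
orientation: [0.217, 0.959, -0.177, -0.04]
ft_force: [0.6, -0.1, -0.0]
gripper_width: 0.0934
```

Run:
```python
from plan import *
o=env.get_obs();p,r=cur();print(o['clock'],p.round(4),np.round(o['joint_positions'],3),o['ft_force'],r.as_matrix().round(3).tolist())
Rg=rot(-21,-25);z=Rg.as_matrix()[:,2]
print('err',np.degrees((r.inv()*Rg).magnitude()))
rows([.55,.0,.32],rot(-21,65),11,0)
```

```text
2.1 [ 0.57   -0.0048  0.2556] [-0.171  0.493 -0.187  1.801  0.452  1.201 -0.954] [ 0.59798328 -0.14884819 -0.04509435] [[0.934, -0.322, -0.154], [-0.357, -0.843, -0.402], [-0.0, 0.431, -0.902]]
err 0.5327882115033102
end [ 0.55 -0.    0.32] err deg 0.26 angle/row 8.2
[-0.19, 0.27, -0.52, 0.144, 0.0, 0.0, 0]
[-0.18, 0.2, -0.55, 0.144, 0.0, 0.0, 0]
[-0.19, 0.12, -0.57, 0.144, 0.0, 0.0, 0]
[-0.18, 0.03, -0.59, 0.144, 0.0, 0.0, 0]
[-0.19, -0.05, -0.58, 0.144, 0.0, 0.0, 0]
[-0.18, -0.14, -0.57, 0.144, 0.0, 0.0, 0]
[-0.19, -0.22, -0.55, 0.144, 0.0, 0.0, 0]
[-0.18, -0.29, -0.5, 0.144, 0.0, 0.0, 0]
[-0.19, -0.36, -0.46, 0.144, 0.0, 0.0, 0]
[-0.19, -0.42, -0.41, 0.144, 0.0, 0.0, 0]
[-0.18, -0.48, -0.34, 0.144, 0.0, 0.0, 0]
```

Call:
{"op": "arm_command", "data": {"motion": [[[-0.2,0.3,-0.5,0.144,0,0,0],[-0.2,0.2,-0.55,0.144,0,0,0],[-0.2,0.1,-0.55,0.144,0,0,0],[-0.2,0,-0.6,0.144,0,0,0],[-0.2,-0.05,-0.6,0.144,0,0,0],[-0.2,-0.15,-0.55,0.144,0,0,0],[-0.2,-0.2,-0.55,0.144,0,0,0],[-0.2,-0.3,-0.5,0.144,0,0,0],[-0.2,-0.35,-0.45,0.144,0,0,0],[-0.2,-0.4,-0.4,0.144,0,0,0],[-0.2,-0.5,-0.35,0.144,0,0,0]]]}}

```text
clock: 3.48
position: [0.5481, -0.0018, 0.3201]
orientation: [-0.532, 0.827, -0.154, 0.1]
ft_force: [0.2, 0.2, -1.2]
gripper_width: 0.0931
```

```bash
cat > st.py <<'E'
from plan import *
o=env.get_obs();p,r=cur();M=r.as_matrix();print(o['clock'],p.round(4),'q',np.round(o['joint_positions'],3),'F',np.round(o['ft_force'],1),'w',o['gripper_width'],'x',M[:,0].round(3),'z',M[:,2].round(3))
E
python3 st.py
```

```text
3.475 [ 0.5481 -0.0018  0.3201] q [ 1.122  0.681 -0.965  2.105 -0.951  0.761  0.702] F [ 0.2  0.2 -1.2] w 0.09314570598997725 x [ 0.933 -0.36   0.001] z [ 0.328  0.849 -0.414]
```

Run:
```python
from plan import *
rows([.57,.115,.13],rot(-21,65),6,0)
```

```text
end [0.57  0.115 0.13 ] err deg 0.21 angle/row 0.1
[-0.36, 2.08, 3.08, -0.002, -0.0, 0.0, 0]
[-0.37, 2.07, 3.09, -0.002, -0.0, 0.0, 0]
[-0.36, 2.06, 3.1, -0.002, -0.0, 0.0, 0]
[-0.37, 2.06, 3.09, -0.002, -0.0, 0.0, 0]
[-0.36, 2.06, 3.1, -0.002, -0.0, 0.0, 0]
[-0.37, 2.04, 3.11, -0.002, -0.0, 0.0, 0]
```

Call:
{"op": "arm_command", "data": {"motion": [[[-0.35,2.1,3.1,0,0,0,0],[-0.35,2.1,3.1,0,0,0,0],[-0.35,2.1,3.1,0,0,0,0],[-0.4,2.05,3.1,0,0,0,0],[-0.35,2.05,3.1,0,0,0,0],[-0.35,2.05,3.1,0,0,0,0]]]}}

```text
clock: 4.22
position: [0.5727, 0.1108, 0.1298]
orientation: [-0.533, 0.828, -0.15, 0.092]
ft_force: [0.8, -4.0, -4.1]
gripper_width: 0.0929
```

```bash
python3 st.py
python3 - <<'E'
from h import *
for n in("side","top"):
    im=env.capture(n); cv2.imwrite(f"pics/{n}1.png",cv2.cvtColor(im,cv2.COLOR_RGB2BGR))
E
```

```text
4.225 [0.5727 0.1108 0.1298] q [ 0.976  1.21  -1.186  2.222 -1.045  0.105  0.989] F [ 0.8 -4.  -4.1] w 0.09293001351734462 x [ 0.938 -0.347 -0.007] z [ 0.313  0.854 -0.416]
```

View pics/side1.png

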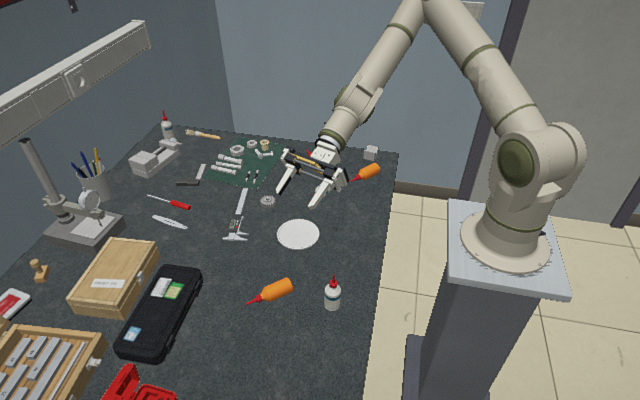

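The side view shows the gripper tilted over the table at about (315,180), pointing to +y. Joints 5 and 6 are at their limits, so this azimuth can't go lower. I'll turn the tool toward the robot (inward), where the wrist has room, and tilt it more at the grasp.

```bash
cat >> plan.py <<'E'
def params():
    p,r=cur();M=r.as_matrix();az=np.degrees(np.arctan2(M[1,0],M[0,0]));
    tilt=np.degrees(((rot(az,0)).inv()*r).as_rotvec()[0]);return p,az,tilt
def path(p1,az1,t1,n,g):
    p0,r0=cur();_,a0,t0=params();p,r=p0.copy(),r0
    for i in range(n):
        f=(i+1)/n;tp=p0+(np.array(p1)-p0)*f;tr=rot(a0+(az1-a0)*f,t0+(t1-t0)*f)
        s=np.round(r.inv().apply(tp-p)*100,1 if n>1 and i<n-1 else 2);t=np.round((r.inv()*tr).as_rotvec(),3)
        p=p+r.apply(s/100);r=r*R.from_rotvec(t);print([*s.tolist(),*t.tolist(),g],end=',\n')
    print('start',a0,t0,'end',p.round(4),'deg/row',np.degrees(np.linalg.norm(t)).round(1))
E
python3 - <<'E'
from plan import *
path([.566,.10,.28],80,50,14,0)
E
```

```text
[-0.0, -0.9, -0.5, -0.02, -0.109, -0.061, 0],
[-0.1, -1.0, -0.6, -0.019, -0.112, -0.056, 0],
[0.0, -0.9, -0.5, -0.019, -0.111, -0.057, 0],
[-0.1, -0.9, -0.6, -0.019, -0.11, -0.06, 0],
[-0.0, -0.9, -0.6, -0.02, -0.109, -0.061, 0],
[-0.1, -0.9, -0.6, -0.019, -0.108, -0.064, 0],
[-0.1, -0.9, -0.6, -0.019, -0.106, -0.066, 0],
[-0.0, -0.9, -0.6, -0.019, -0.105, -0.067, 0],
[-0.1, -0.9, -0.7, -0.019, -0.104, -0.07, 0],
[-0.1, -0.9, -0.6, -0.02, -0.102, -0.072, 0],
[-0.1, -0.9, -0.6, -0.019, -0.101, -0.074, 0],
[-0.1, -0.8, -0.7, -0.019, -0.1, -0.075, 0],
[-0.1, -0.9, -0.6, -0.019, -0.098, -0.078, 0],
[-0.08, -0.84, -0.69, -0.02, -0.096, -0.079, 0],
start -20.278664479341757 65.44098410746808 end [0.566 0.1   0.28 ] deg/row 7.2
```

Call:
{"op": "arm_command", "data": {"motion": [[[0,-1.5,-1.0,-0.02,-0.11,-0.06,0],[-0.1,-1.5,-1.0,-0.02,-0.11,-0.056,0],[0,-1.2,-0.8,-0.02,-0.11,-0.057,0],[-0.1,-1.0,-0.6,-0.02,-0.11,-0.06,0],[0,-0.9,-0.6,-0.02,-0.11,-0.06,0],[-0.1,-0.9,-0.6,-0.02,-0.108,-0.064,0],[-0.1,-0.9,-0.6,-0.02,-0.106,-0.066,0]]]}}

```text
clock: 5.2
position: [0.5685, 0.1004, 0.2233]
orientation: [-0.463, 0.85, 0.219, -0.12]
ft_force: [0.7, 0.1, 0.3]
gripper_width: 0.0929
```

```bash
python3 st.py
python3 - <<'E'
from plan import *
path([.566,.10,.28],80,50,7,0)
E
```

```text
5.2 [0.5685 0.1004 0.2233] q [ 0.531  0.855 -0.689  1.682 -0.404  1.244  0.643] F [0.7 0.1 0.3] w 0.09294749762516716 x [ 0.875  0.484 -0.   ] z [-0.407  0.735 -0.543]
[-0.0, -0.7, -0.4, -0.018, -0.106, -0.07, 0],
[-0.1, -0.7, -0.5, -0.018, -0.105, -0.072, 0],
[0.0, -0.6, -0.4, -0.017, -0.104, -0.074, 0],
[-0.0, -0.7, -0.5, -0.018, -0.102, -0.076, 0],
[-0.0, -0.7, -0.4, -0.018, -0.101, -0.077, 0],
[-0.1, -0.6, -0.5, -0.018, -0.1, -0.079, 0],
[0.02, -0.69, -0.5, -0.017, -0.098, -0.081, 0],
start 28.933001159493415 57.13983835169188 end [0.566 0.1   0.28 ] deg/row 7.3
```

Run:
```python
from plan import *
path([.56,.112,.07],50,50,6,0)
```

```text
[-0.0, 2.0, 1.6, -0.021, -0.051, -0.034, 0],
[-0.0, 2.0, 1.6, -0.021, -0.05, -0.035, 0],
[-0.0, 1.9, 1.7, -0.02, -0.05, -0.036, 0],
[-0.0, 2.0, 1.7, -0.021, -0.049, -0.037, 0],
[-0.0, 1.8, 1.7, -0.021, -0.048, -0.038, 0],
[0.04, 1.88, 1.83, -0.021, -0.047, -0.039, 0],
start 28.933001159493415 57.13983835169188 end [0.5601 0.112  0.07  ] deg/row 3.7
```

Call:
{"op": "arm_command", "data": {"motion": [[[0,2.0,1.6,-0.021,-0.05,-0.034,0],[0,2.0,1.6,-0.021,-0.05,-0.035,0],[0,1.9,1.7,-0.02,-0.05,-0.036,0],[0,2.0,1.7,-0.021,-0.05,-0.037,0],[0,1.8,1.7,-0.021,-0.048,-0.038,0],[0,1.8,1.8,-0.021,-0.047,-0.039,0]]]}}

```text
clock: 5.95
position: [0.5598, 0.1128, 0.0698]
orientation: [-0.383, 0.822, 0.383, -0.177]
ft_force: [0.1, 0.4, -0.2]
gripper_width: 0.0933
```

```bash
python3 st.py
python3 - <<'E'
from h import *
for n in("side","top"):
    im=env.capture(n); cv2.imwrite(f"pics/{n}2.png",cv2.cvtColor(im,cv2.COLOR_RGB2BGR))
E
```

```text
5.95 [0.5598 0.1128 0.0698] q [ 0.347  1.027 -0.623  1.612 -0.119  1.224  0.765] F [ 0.1  0.4 -0.2] w 0.09327050214230254 x [0.644 0.765 0.002] z [-0.585  0.495 -0.643]
```

View pics/side2.png

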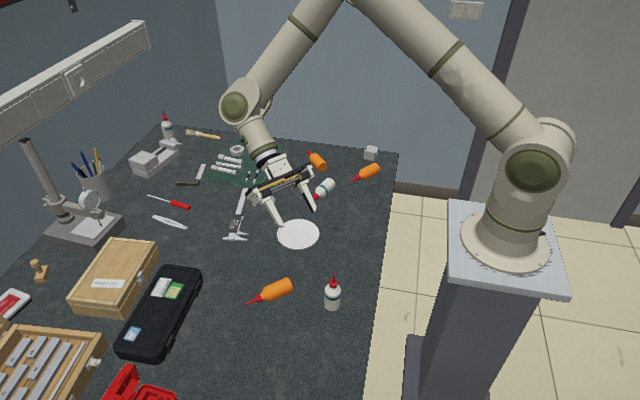

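View pics/top2.png

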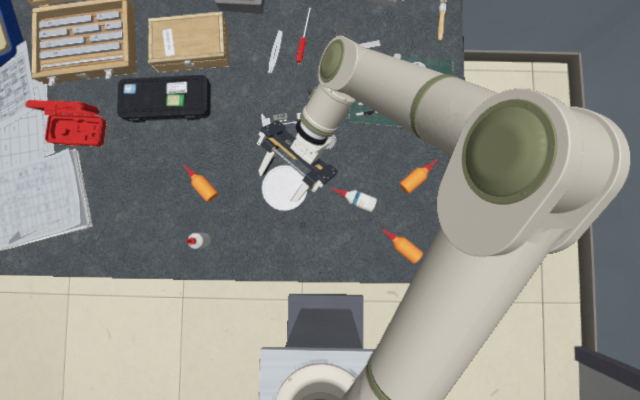

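The rehearsal works: at jaw azimuth 50° and tilt 50°, low over the dish, the joints are mid-range. Both views show the bottle undisturbed at (325,187) side and (357,199) top. Now back up to the hover for the grasp.

Run:
```python
from plan import *
Rg=rot(-21,-40);z=Rg.as_matrix()[:,2];P=np.array([.538,-.085,.019]);g=P+.015*z;print(g, g-.17*z)
path(g-.17*z+[0,0,.06],-21,-40,16,0)
```

```text
[ 0.53454468 -0.09400141  0.00750933] [0.57370494 0.00801456 0.13773689]
[-0.4, -0.3, -0.9, -0.098, 0.056, 0.053, 0],
[-0.5, -0.2, -0.9, -0.099, 0.052, 0.058, 0],
[-0.3, -0.0, -1.0, -0.098, 0.045, 0.063, 0],
[-0.3, 0.0, -1.0, -0.098, 0.04, 0.067, 0],
[-0.3, 0.2, -1.0, -0.099, 0.032, 0.07, 0],
[-0.2, 0.3, -1.0, -0.098, 0.026, 0.073, 0],
[-0.2, 0.4, -1.0, -0.098, 0.018, 0.075, 0],
[-0.1, 0.5, -0.9, -0.099, 0.01, 0.077, 0],
[-0.1, 0.6, -0.8, -0.098, 0.003, 0.077, 0],
[-0.0, 0.6, -0.9, -0.098, -0.004, 0.078, 0],
[-0.0, 0.8, -0.7, -0.099, -0.012, 0.076, 0],
[0.1, 0.8, -0.6, -0.098, -0.02, 0.075, 0],
[0.1, 0.9, -0.6, -0.098, -0.027, 0.073, 0],
[0.2, 0.9, -0.5, -0.098, -0.034, 0.069, 0],
[0.2, 0.9, -0.4, -0.099, -0.04, 0.066, 0],
[0.3, 0.99, -0.31, -0.098, -0.047, 0.062, 0],
start 49.974022056873174 50.171449855327815 end [0.5737 0.008  0.1978] deg/row 7.2
```

Call:
{"op": "arm_command", "data": {"motion": [[[-0.4,-0.3,-1.2,-0.098,0.056,0.053,0],[-0.5,-0.2,-1.2,-0.099,0.052,0.058,0],[-0.3,0,-1.2,-0.098,0.045,0.063,0],[-0.3,0,-1.0,-0.098,0.04,0.067,0],[-0.3,0.2,-1.0,-0.098,0.032,0.07,0],[-0.2,0.3,-1.0,-0.098,0.026,0.073,0],[-0.2,0.4,-1.0,-0.098,0.018,0.075,0],[-0.1,0.5,-0.9,-0.099,0.01,0.077,0],[-0.1,0.6,-0.8,-0.098,0.003,0.077,0],[0,0.6,-0.9,-0.098,-0.004,0.078,0],[0,0.8,-0.7,-0.099,-0.012,0.076,0],[0.1,0.8,-0.6,-0.098,-0.02,0.075,0],[0.1,0.9,-0.6,-0.098,-0.027,0.073,0],[0.2,0.9,-0.5,-0.098,-0.034,0.069,0],[0.2,0.9,-0.4,-0.098,-0.04,0.066,0],[0.3,1.0,-0.3,-0.098,-0.047,0.062,0]]]}}

```text
clock: 8.05
position: [0.5779, 0.0032, 0.2052]
orientation: [0.335, 0.924, -0.175, -0.063]
ft_force: [0.8, -1.1, -1.2]
gripper_width: 0.0926
```

```bash
python3 st.py
python3 - <<'E'
from plan import *
print(params())
Rg=rot(-21,-40);z=Rg.as_matrix()[:,2];P=np.array([.538,-.085,.019]);g=P+.015*z
path(g-.03*z,-21,-40,6,0)
E
```

```text
8.05 [0.5779 0.0032 0.2052] q [-0.629  0.686  0.393  1.783  0.323  1.171 -0.834] F [ 0.8 -1.1 -1.2] w 0.09258088205077747 x [ 0.931 -0.365  0.001] z [-0.233 -0.596 -0.768]
(array([0.57787006, 0.00318232, 0.2051596 ]), np.float64(-21.38624404827481), np.float64(-39.80380661982106))
[-0.1, -0.7, 3.2, -0.001, -0.0, -0.002, 0],
[-0.1, -0.8, 3.1, -0.0, 0.0, -0.001, 0],
[-0.1, -0.8, 3.2, -0.001, 0.001, -0.0, 0],
[-0.0, -0.7, 3.2, -0.0, 0.001, -0.001, 0],
[-0.1, -0.8, 3.1, -0.001, 0.001, -0.001, 0],
[-0.13, -0.73, 3.18, -0.0, 0.0, -0.001, 0],
start -21.38624404827481 -39.80380661982106 end [ 0.5415 -0.076   0.0305] deg/row 0.1
```

Call:
{"op": "arm_command", "data": {"motion": [[[-0.1,-0.7,3.2,0,0,0,0],[-0.1,-0.8,3.1,0,0,0,0],[-0.1,-0.8,3.2,0,0,0,0],[0,-0.7,3.2,0,0,0,0],[-0.1,-0.8,3.1,0,0,0,0],[-0.1,-0.7,3.2,0,0,-0.006,0],[0,0,0,0,0,0,0]]]}}

```text
clock: 8.93
position: [0.5407, -0.0776, 0.0286]
orientation: [0.335, 0.924, -0.171, -0.065]
ft_force: [0.1, 0.3, 0.2]
gripper_width: 0.0926
```

```bash
python3 st.py
python3 - <<'E'
from h import *
import plan
ims=[]
p,r=plan.cur()
for n in("side","top"):
    im=cv2.cvtColor(env.capture(n),cv2.COLOR_RGB2BGR);c=proj(n,[.54,-.07,.02])[0].astype(int)
    ims.append(cv2.resize(im[c[1]-50:c[1]+50,c[0]-60:c[0]+60],None,fx=3,fy=3))
cv2.imwrite("pics/c3.png",np.hstack(ims))
from plan import *
Rg=rot(-21,-40);z=Rg.as_matrix()[:,2];P=np.array([.538,-.085,.019]);g=P+.015*z
path(g,-21,-40,2,0)
E
```

```text
8.925 [ 0.5407 -0.0776  0.0286] q [-0.535  0.903  0.39   1.977  0.38   0.755 -0.925] F [0.1 0.3 0.2] w 0.09256551413083092 x [ 0.933 -0.36  -0.006] z [-0.234 -0.596 -0.768]
[-0.1, 0.0, 1.5, -0.002, 0.002, 0.002, 0],
[-0.01, 0.06, 1.46, -0.002, -0.0, 0.001, 0],
start -20.94622716802799 -39.74749685736371 end [ 0.5346 -0.0941  0.0075] deg/row 0.1
```

View pics/c3.png

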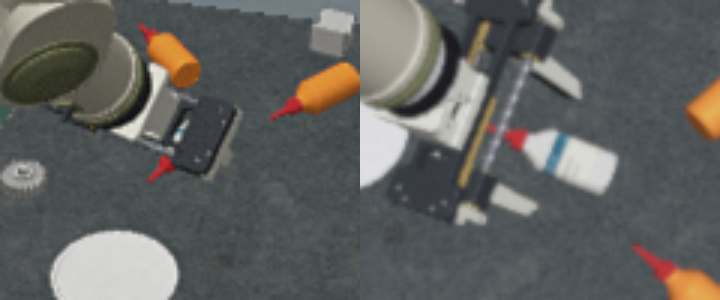

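The crop shows the open fingers on either side of the bottle's axis, with the band between them. I'll advance 3 cm and close at 20 N.

Call:
{"op": "arm_command", "data": {"motion": [[[-0.1,0,1.5,0,0,0,0],[0,0,1.4,0,0,0,0],[0,0,0,0,0,0,0.3],[0,0,0,0,0,0,0.5],[0,0,0,0,0,0,0.8],[0,0,0,0,0,0,1],[0,0,0,0,0,0,1],[0,0,0,0,0,0,1]]], "grip_force": 20}}

```text
clock: 10.02
position: [0.5345, -0.0934, 0.0065]
orientation: [0.335, 0.925, -0.169, -0.064]
ft_force: [0.1, 0.1, 0.0]
gripper_width: 0.0376
```

```bash
python3 st.py
```

```text
10.025 [ 0.5345 -0.0934  0.0065] q [-0.521  0.937  0.398  2.001  0.396  0.691 -0.936] F [0.1 0.1 0. ] w 0.03757127901725425 x [ 0.935 -0.355 -0.005] z [-0.231 -0.598 -0.768]
```

Run:
```python
from plan import *
p,a,t=params();path(p+[0,0,.15],a,t,6,1)
```

```text
[-0.0, 1.6, -1.9, 0.0, 0.003, 0.003, 1],
[-0.0, 1.6, -1.9, 0.0, 0.0, -0.0, 1],
[-0.0, 1.6, -2.0, 0.0, 0.0, -0.0, 1],
[-0.0, 1.6, -1.9, 0.0, 0.0, -0.0, 1],
[-0.0, 1.6, -1.9, 0.0, 0.0, -0.0, 1],
[-0.02, 1.61, -1.92, 0.0, 0.0, -0.0, 1],
start -20.8236427615647 -39.83831066258418 end [ 0.5344 -0.0934  0.1565] deg/row 0.0
```

Call:
{"op": "arm_command", "data": {"motion": [[[0,0.8,-1.0,0,0.003,0.003,1],[0,1.6,-1.9,0,0,0,1],[0,1.6,-2.0,0,0,0,1],[0,1.6,-1.9,0,0,0,1],[0,1.6,-1.9,0,0,0,1],[0,1.6,-1.9,0,0,0,1],[0,0.8,-1.0,0,0,0,1],[0,0,0,0,0,0,1]]]}}

```text
clock: 11.02
position: [0.535, -0.0928, 0.1578]
orientation: [0.335, 0.925, -0.17, -0.061]
ft_force: [-0.5, 0.8, -1.1]
gripper_width: 0.037
```

```bash
python3 st.py
python3 - <<'E'
from plan import *
path([.55,.05,.25],50,50,17,1)
E
```

```text
11.025 [ 0.535  -0.0928  0.1578] q [-0.546  0.694  0.429  1.97   0.401  0.936 -0.829] F [-0.5  0.8 -1.1] w 0.037034345182909274 x [ 0.935 -0.356  0.001] z [-0.227 -0.598 -0.769]
[-0.2, -0.3, -0.9, 0.092, 0.043, -0.059, 1],
[-0.2, -0.4, -1.0, 0.092, 0.039, -0.061, 1],
[-0.1, -0.4, -0.8, 0.092, 0.032, -0.065, 1],
[-0.0, -0.6, -0.9, 0.093, 0.026, -0.068, 1],
[0.0, -0.6, -0.8, 0.092, 0.02, -0.07, 1],
[0.1, -0.7, -0.7, 0.092, 0.014, -0.072, 1],
[0.2, -0.7, -0.6, 0.092, 0.007, -0.072, 1],
[0.2, -0.8, -0.6, 0.092, 0.0, -0.073, 1],
[0.2, -0.9, -0.5, 0.092, -0.006, -0.072, 1],
[0.4, -0.8, -0.5, 0.092, -0.014, -0.072, 1],
[0.3, -0.9, -0.3, 0.092, -0.019, -0.07, 1],
[0.5, -0.8, -0.3, 0.092, -0.026, -0.068, 1],
[0.5, -0.9, -0.2, 0.093, -0.032, -0.065, 1],
[0.5, -0.8, -0.2, 0.092, -0.039, -0.062, 1],
[0.6, -0.8, -0.1, 0.092, -0.043, -0.059, 1],
[0.6, -0.8, -0.0, 0.092, -0.049, -0.054, 1],
[0.66, -0.77, -0.06, 0.092, -0.053, -0.049, 1],
start -20.849887456391 -39.76162454389717 end [0.55 0.05 0.25] deg/row 6.7
```

Call:
{"op": "arm_command", "data": {"motion": [[[-0.2,-0.3,-0.9,0.092,0.043,-0.059,1],[-0.2,-0.4,-1.0,0.092,0.039,-0.061,1],[-0.1,-0.4,-0.8,0.092,0.032,-0.065,1],[0,-0.6,-0.9,0.092,0.026,-0.068,1],[0,-0.6,-0.8,0.092,0.02,-0.07,1],[0.1,-0.7,-0.7,0.092,0.014,-0.072,1],[0.2,-0.7,-0.6,0.092,0.007,-0.072,1],[0.2,-0.8,-0.6,0.092,0,-0.073,1],[0.2,-0.9,-0.5,0.092,-0.006,-0.072,1],[0.4,-0.8,-0.5,0.092,-0.014,-0.072,1],[0.3,-0.9,-0.3,0.092,-0.019,-0.07,1],[0.5,-0.8,-0.3,0.092,-0.026,-0.068,1],[0.5,-0.9,-0.2,0.092,-0.032,-0.065,1],[0.5,-0.8,-0.2,0.092,-0.039,-0.062,1],[0.6,-0.8,-0.1,0.092,-0.043,-0.059,1],[0.6,-0.8,0,0.092,-0.049,-0.054,1],[0.65,-0.75,0,0.092,-0.053,-0.049,1],[0,0,0,0,0,0,1]]]}}

```text
clock: 13.28
position: [0.5497, 0.0506, 0.2459]
orientation: [-0.383, 0.821, 0.382, -0.181]
ft_force: [0.1, 0.1, -1.1]
gripper_width: 0.0375
```

```bash
python3 st.py
python3 - <<'E'
from h import *
import plan
print(plan.params())
p,r=plan.cur();q=p-.015*r.as_matrix()[:,2]
ims=[]
for n in("side","top"):
    im=cv2.cvtColor(env.capture(n),cv2.COLOR_RGB2BGR);cv2.imwrite(f"pics/{n}4.png",im);c=proj(n,q)[0].astype(int);print(n,c)
    y0=max(c[1]-50,0);x0=c[0]-60
    ims.append(cv2.resize(im[y0:y0+100,x0:x0+120],(400,333),interpolation=cv2.INTER_CUBIC))
cv2.imwrite("pics/c4.png",np.hstack(ims))
E
```

```text
13.275 [0.5497 0.0506 0.2459] q [ 0.35   0.775 -0.473  1.565 -0.265  1.518  0.863] F [ 0.1  0.1 -1.1] w 0.03754876221719234 x [ 0.643  0.766 -0.004] z [-0.59   0.491 -0.641]
(array([0.54966201, 0.05059432, 0.24591203]), np.float64(50.009227608654136), np.float64(50.151099365492556))
side [303 147]
top [300 173]
```

View pics/c4.png

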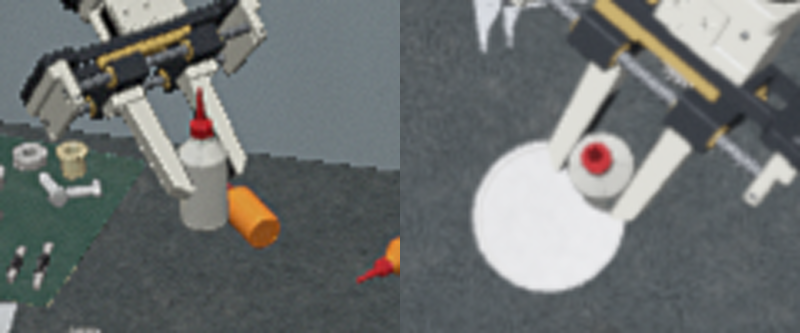

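Run:
```python
from h import *
import plan
p,r=plan.cur();M=r.as_matrix();q=p-.015*M[:,2]
q=q+0
B=q-[0,0,.048];
for n in('side','top'):
    im=cv2.imread(f'pics/{n}4.png');print(n,'pred tip',proj(n,B+[0,0,.118]),'nozroot',proj(n,B+[0,0,.085]),'base',proj(n,B))
    E=np.array(env.get_calibration(n)['extrinsics'])
    h=cv2.cvtColor(im,cv2.COLOR_BGR2HSV);H,S,V=[h[...,i].astype(int) for i in range(3)]
    c=proj(n,q)[0].astype(int);roi=np.zeros(H.shape,bool);roi[max(c[1]-45,0):c[1]+40,c[0]-25:c[0]+25]=1
    m=((H<8)|(H>170))&(S>120)&roi
    ys,xs=np.where(m);print('red n',len(xs),'cent',xs.mean(),ys.mean(),'top row',ys.min(),xs[ys==ys.min()],'bbox',xs.min(),xs.max(),ys.max())
    if n=='side':
        for y in range(ys.min(),ys.min()+14):print(y,xs[ys==y].mean().round(1),len(xs[ys==y]),end='; ')
        print()
        w=(S<50)&(V>85)&roi
        for y in range(c[1]-10,c[1]+28,2):
            x=np.where(w[y,c[0]-14:c[0]+16])[0]+c[0]-14;print(y,x.min() if len(x) else None,x.max() if len(x) else None,len(x),end='; ')
a=cv2.imread('pics/side4.png')[100:180,265:345];cv2.imwrite('pics/c4s.png',cv2.resize(a,(600,600),interpolation=cv2.INTER_NEAREST))
```

```text
side pred tip [[302.94501139 122.85361751]] nozroot [[303.27778226 134.60083672]] base [[304.0759565  162.73195099]]
red n 55 cent 303.07272727272726 134.1818181818182 top row 125 [302] bbox 300 311 153
125 302.0 1; 126 302.0 1; 127 302.5 2; 128 302.5 2; 129 302.5 2; 130 302.5 2; 131 302.5 2; 132 302.5 4; 133 302.5 6; 134 303.0 7; 135 303.0 7; 136 303.0 7; 137 303.0 7; 138 303.0 3; 
137 289 318 22; 139 289 318 30; 141 289 318 30; 143 289 318 30; 145 289 316 27; 147 289 316 26; 149 290 315 23; 151 290 310 21; 153 292 310 19; 155 293 310 18; 157 296 310 15; 159 294 310 16; 161 297 310 14; 163 297 310 14; 165 299 309 11; 167 300 300 1; 169 294 294 1; 171 294 306 3; 173 306 315 2; top pred tip [[297.40981477 166.59741618]] nozroot [[298.95882695 170.07414479]] base [[302.33658205 177.65486113]]
red n 58 cent 298.4655172413793 170.10344827586206 top row 166 [298 299 300] bbox 295 302 174
```

View pics/c4s.png

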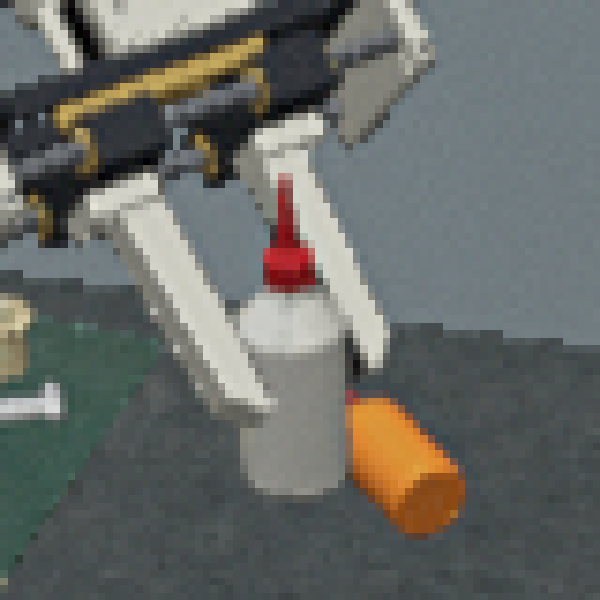

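The crops show the bottle upright in the jaws. In the side view the tip is at (302,124) and the base at (304,165), within about 1–2 px of what a vertical axis predicts, and the top view agrees. Next, over the dish centre and down to about 17 mm above its floor.

Run:
```python
from plan import *
p,a,t=params();path(p+[.0074,.0605,-.1875],a+0.,50,10,1)
```

```text
[0.5, 1.2, 1.5, 0.0, 0.002, -0.003, 1],
[0.5, 1.2, 1.4, 0.0, 0.0, 0.0, 1],
[0.5, 1.3, 1.5, 0.0, 0.0, 0.0, 1],
[0.6, 1.2, 1.4, 0.0, 0.0, 0.0, 1],
[0.5, 1.2, 1.5, 0.001, 0.0, 0.0, 1],
[0.5, 1.2, 1.5, -0.0, 0.0, 0.0, 1],
[0.5, 1.2, 1.4, -0.0, 0.0, 0.0, 1],
[0.5, 1.3, 1.5, -0.0, 0.0, 0.0, 1],
[0.5, 1.2, 1.4, -0.0, 0.0, 0.0, 1],
[0.52, 1.21, 1.51, 0.0, 0.0, 0.0, 1],
start 49.91988759328425 49.93967547808023 end [0.5567 0.1105 0.0598] deg/row 0.0
```

Call:
{"op": "arm_command", "data": {"motion": [[[0.5,1.2,1.5,0,0.002,-0.003,1],[0.5,1.2,1.4,0,0,0,1],[0.5,1.3,1.5,0,0,0,1],[0.6,1.2,1.4,0,0,0,1],[0.5,1.2,1.5,0,0,0,1],[0.5,1.2,1.5,0,0,0,1],[0.5,1.2,1.4,0,0,0,1],[0.5,1.3,1.5,0,0,0,1],[0.5,1.2,1.4,0,0,0,1],[0.5,1.2,1.5,0,0,0,1],[0,0,0,0,0,0,1],[0,0,0,0,0,0,1]]]}}

```text
clock: 14.88
position: [0.5571, 0.1107, 0.0614]
orientation: [-0.383, 0.821, 0.383, -0.178]
ft_force: [0.1, 0.1, 0.1]
gripper_width: 0.0369
```

```bash
python3 st.py
python3 - <<'E'
from h import *
import plan
P=plan.params();print(P)
p,r=plan.cur();q=p-.015*r.as_matrix()[:,2];print('axis pt',q,'base z',q[2]-.048)
ims=[]
for n in("side","top"):
    im=cv2.cvtColor(env.capture(n),cv2.COLOR_RGB2BGR);cv2.imwrite(f"pics/{n}5.png",im);c=proj(n,[.566,.104,.04])[0].astype(int)
    B=q-[0,0,.048];print(n,'pred tip',proj(n,B+[0,0,.118]),'base',proj(n,B),'near',proj(n,B+[-.004,.0185,0]),'crop0',c-[40,40])
    ims.append(cv2.resize(im[c[1]-40:c[1]+40,c[0]-40:c[0]+40],(400,400),interpolation=cv2.INTER_NEAREST))
cv2.imwrite("pics/c5.png",np.hstack(ims))
p,a,t=plan.params();plan.path(p+[0,0,-.012],a,t,3,1)
E
```

```text
14.875 [0.5571 0.1107 0.0614] q [ 0.261  0.996 -0.456  1.625 -0.236  1.225  0.901] F [0.1 0.1 0.1] w 0.036939913090090606 x [0.643 0.766 0.001] z [-0.586  0.493 -0.643]
(array([0.55709226, 0.11066941, 0.06141944]), np.float64(50.014060104436325), np.float64(49.95127036437048))
axis pt [0.56588245 0.10328161 0.07107102] base z 0.02307101961129225
side pred tip [[295.96838685 196.82945407]] base [[297.49167781 229.19685816]] near [[297.13671251 234.01484239]] crop0 [257 184]
top pred tip [[277.79323482 178.92566427]] base [[284.17068318 186.28675253]] near [[276.9826288  187.75116706]] crop0 [243 145]
[-0.0, 0.3, 0.3, -0.0, -0.001, 0.001, 1],
[-0.0, 0.3, 0.2, -0.0, -0.0, 0.0, 1],
[-0.0, 0.32, 0.27, -0.0, -0.0, 0.0, 1],
start 49.99503916116185 49.90704542249988 end [0.5574 0.1105 0.0498] deg/row 0.0
```

View pics/c5.png

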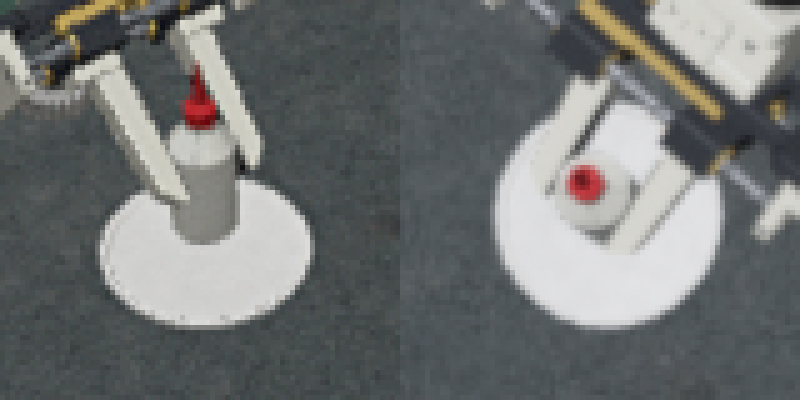

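The crop shows the bottle upright above the dish, with its base at about (298,232) in the side view, close to the predicted position and still clear of the floor. Now a slow descent.

Call:
{"op": "arm_command", "data": {"motion": [[[0,0.23,0.19,0,0,0,1],[0,0.23,0.19,0,0,0,1],[0,0.23,0.19,0,0,0,1],[0,0.23,0.19,0,0,0,1],[0,0.15,0.13,0,0,0,1],[0,0,0,0,0,0,1]]]}}

```text
clock: 15.72
position: [0.5569, 0.1107, 0.047]
orientation: [-0.383, 0.821, 0.383, -0.178]
ft_force: [0.7, -0.7, -1.3]
gripper_width: 0.0376
```

```bash
python3 st.py
```

```text
15.725 [0.5569 0.1107 0.047 ] q [ 0.259  1.015 -0.452  1.624 -0.231  1.209  0.907] F [ 0.7 -0.7 -1.3] w 0.03760803918949744 x [0.643 0.766 0.001] z [-0.586  0.492 -0.643]
```

Force is still about −1 N, which is just the bottle's weight. I'll take 1 mm steps and watch it.

Call:
{"op": "arm_command", "data": {"motion": [[[0,0.08,0.06,0,0,0,1],[0,0.08,0.06,0,0,0,1],[0,0.08,0.06,0,0,0,1],[0,0,0,0,0,0,1]]]}}

```text
clock: 16.23
position: [0.5571, 0.1106, 0.0442]
orientation: [-0.383, 0.821, 0.383, -0.178]
ft_force: [-0.1, -0.5, -1.8]
gripper_width: 0.0373
```

Call:
{"op": "arm_command", "data": {"motion": [[[0,0.08,0.06,0,0,0,1],[0,0,0,0,0,0,1]]]}}

```text
clock: 16.48
position: [0.5571, 0.1105, 0.0432]
orientation: [-0.383, 0.821, 0.383, -0.178]
ft_force: [-0.5, 0.3, -1.1]
gripper_width: 0.037
```

Call:
{"op": "arm_command", "data": {"motion": [[[0,0.08,0.06,0,0,0,1],[0,0,0,0,0,0,1]]]}}

```text
clock: 16.73
position: [0.5571, 0.1105, 0.0421]
orientation: [-0.383, 0.821, 0.383, -0.178]
ft_force: [-1.0, -0.6, -0.6]
gripper_width: 0.0369
```

Call:
{"op": "arm_command", "data": {"motion": [[[0,0.08,0.06,0,0,0,1],[0,0,0,0,0,0,1]]]}}

```text
clock: 16.98
position: [0.5573, 0.1105, 0.0414]
orientation: [-0.383, 0.821, 0.383, -0.178]
ft_force: [0.4, -0.4, 0.4]
gripper_width: 0.0371
```

Call:
{"op": "arm_command", "data": {"motion": [[[0,0.08,0.06,0,0,0,1],[0,0,0,0,0,0,1]]]}}

```text
clock: 17.23
position: [0.5573, 0.1105, 0.0412]
orientation: [-0.383, 0.821, 0.383, -0.178]
ft_force: [0.8, -1.6, 6.6]
gripper_width: 0.0371
```

```bash
python3 st.py
python3 - <<'E'
from h import *
ims=[]
for n in("side","top"):
    im=cv2.cvtColor(env.capture(n),cv2.COLOR_RGB2BGR);c=proj(n,[.566,.104,.04])[0].astype(int)
    print(n,c-40);ims.append(cv2.resize(im[c[1]-40:c[1]+40,c[0]-40:c[0]+40],(400,400),interpolation=cv2.INTER_NEAREST))
cv2.imwrite("pics/c6.png",np.hstack(ims))
print(proj('side',[[.562,.1222,.003],[.562,.1222,.006]]))
E
```

```text
17.225 [0.5573 0.1105 0.0412] q [ 0.259  1.023 -0.451  1.623 -0.229  1.204  0.91 ] F [ 0.8 -1.6  6.6] w 0.03711256146143787 x [0.642 0.766 0.001] z [-0.587  0.493 -0.643]
side [257 184]
top [243 145]
[[297.30332787 239.20577998]
 [297.26666555 238.45192424]]
```

View pics/c6.png

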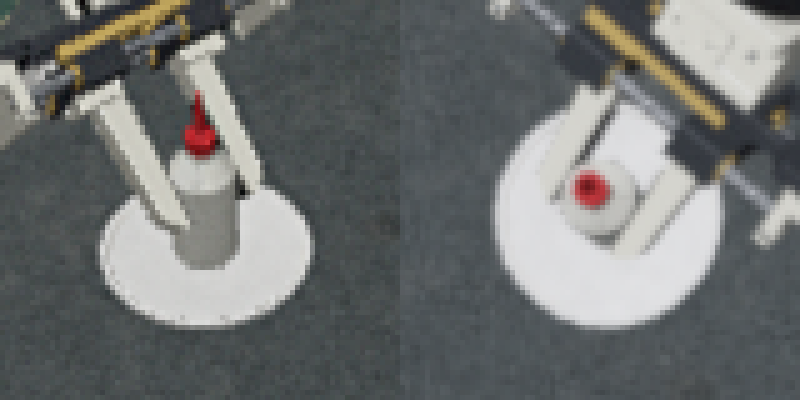

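Contact: 6.6 N at TCP z 0.0412, against the 0.0414 expected for the base on the dish floor. The crop shows the bottle standing near the dish centre. I'll ease off half a millimetre and open gradually.

Call:
{"op": "arm_command", "data": {"motion": [[[0,-0.04,-0.03,0,0,0,1],[0,0,0,0,0,0,0.58],[0,0,0,0,0,0,0.54],[0,0,0,0,0,0,0.48],[0,0,0,0,0,0,0.4],[0,0,0,0,0,0,0.2],[0,0,0,0,0,0,0],[0,0,0,0,0,0,0],[0,0,0,0,0,0,0]]]}}

```text
clock: 18.45
position: [0.5573, 0.1105, 0.0408]
orientation: [-0.383, 0.821, 0.383, -0.178]
ft_force: [0.4, -0.0, -0.3]
gripper_width: 0.0905
```

```bash
python3 st.py
python3 - <<'E'
from h import *
ims=[]
for n in("side","top"):
    im=cv2.cvtColor(env.capture(n),cv2.COLOR_RGB2BGR);c=proj(n,[.566,.104,.04])[0].astype(int)
    ims.append(cv2.resize(im[c[1]-40:c[1]+40,c[0]-40:c[0]+40],(400,400),interpolation=cv2.INTER_NEAREST))
cv2.imwrite("pics/c7.png",np.hstack(ims))
E
```

```text
18.45 [0.5573 0.1105 0.0408] q [ 0.258  1.023 -0.451  1.623 -0.229  1.202  0.91 ] F [ 0.4 -0.  -0.3] w 0.09051602498803801 x [0.643 0.766 0.001] z [-0.586  0.492 -0.643]
```

View pics/c7.png

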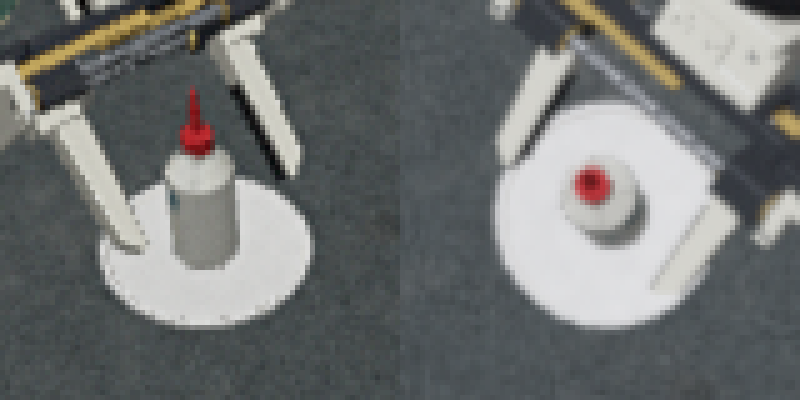

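The fingers are clear on both sides and the bottle stands by itself. Now I back straight out along the tool axis.

Call:
{"op": "arm_command", "data": {"motion": [[[0,0,-0.5,0,0,0,0],[0,0,-1,0,0,0,0],[0,0,-2,0,0,0,0],[0,0,-2.5,0,0,0,0],[0,0,-2.5,0,0,0,0],[0,0,-2.5,0,0,0,0],[0,0,-2.5,0,0,0,0],[0,0,-2.5,0,0,0,0],[0,0,-2,0,0,0,0],[0,0,-1,0,0,0,0],[0,0,0,0,0,0,0],[0,0,0,0,0,0,0]]]}}

```text
clock: 20.05
position: [0.668, 0.0173, 0.1626]
orientation: [-0.383, 0.821, 0.383, -0.179]
ft_force: [-0.3, -0.2, -0.1]
gripper_width: 0.0929
```

```bash
python3 st.py
python3 - <<'E'
from h import *
ims=[]
for n in("side","top"):
    im=cv2.cvtColor(env.capture(n),cv2.COLOR_RGB2BGR);cv2.imwrite(f"pics/{n}8.png",im);c=proj(n,[.566,.104,.04])[0].astype(int)
    ims.append(cv2.resize(im[c[1]-40:c[1]+40,c[0]-40:c[0]+40],(400,400),interpolation=cv2.INTER_NEAREST))
    h=cv2.cvtColor(im,cv2.COLOR_BGR2HSV);H,S=h[...,0],h[...,1]
    m=((H<8)|(H>170))&(S>120);m[:c[1]-40]=0;m[c[1]+40:]=0;m[:,:c[0]-40]=0;m[:,c[0]+40:]=0
    ys,xs=np.where(m);print(n,'red',xs.mean(),ys.mean(),ys.min(),'pred tip,root',proj(n,[[.566,.1033,.121],[.566,.1033,.09]]))
    old=cv2.imread(f'pics/{n}0.png');d=cv2.absdiff(im,old).max(2)
    for nm,X in(('gear',[.688,-.006,.01]),('vb',[.4155,-.336,.015]),('stand',[.424,.315,.05])):
        u=proj(n,X)[0].astype(int);print(nm,u,'diff',d[u[1]-10:u[1]+10,u[0]-10:u[0]+10].mean().round(1))
cv2.imwrite("pics/c8.png",np.hstack(ims))
E
```

```text
20.05 [0.668  0.0173 0.1626] q [ 0.304  0.993 -0.419  1.256 -0.208  1.617  0.878] F [-0.3 -0.2 -0.1] w 0.09291211905604513 x [0.642 0.767 0.001] z [-0.587  0.492 -0.643]
side red 295.8510638297872 210.04255319148936 202 pred tip,root [[296.19740766 202.65252251]
 [296.60886827 211.38217632]]
gear [268 201] diff 2.9
vb [371 152] diff 2.8
stand [332 292] diff 4.4
top red 281.15625 181.625 179 pred tip,root [[278.99489642 180.27014517]
 [280.75437595 182.30255926]]
gear [327 141] diff 14.5
vb [455 247] diff 49.2
stand [196 240] diff 6.1
```

View pics/c8.png

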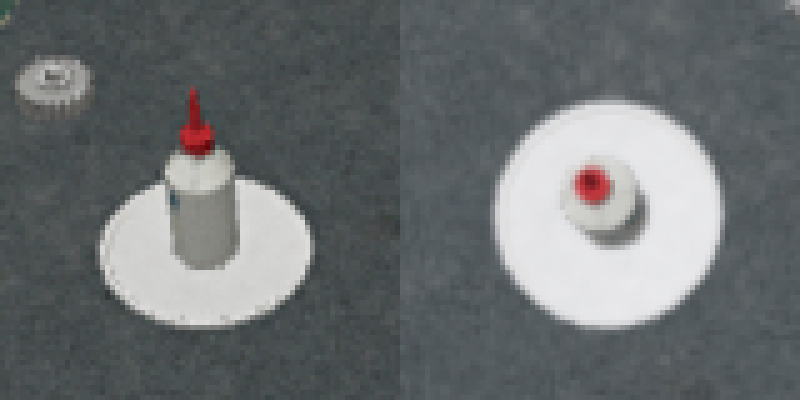

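View pics/side8.png

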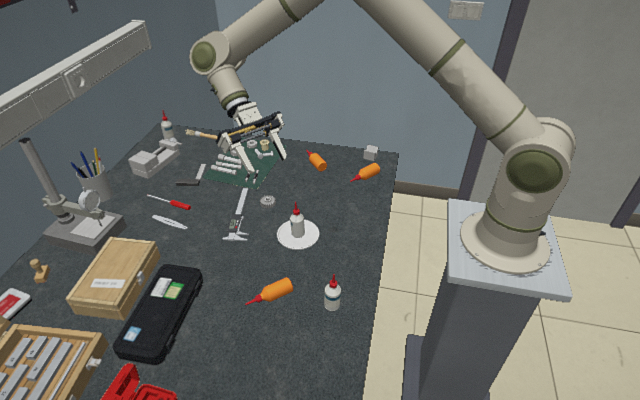

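The bottle stands upright at about (297,235) in the side view, centred on the dish. The gear, V-block and standing bottle are where they were in the side view. In the top view the arm covers the V-block. Handing in.

```bash
python3 -c "
from bench import env
print(env.close_job())"
```

```text
the job is handed in; nothing more can be done
None
```

The fallen bottle now stands upright near the centre of the drip dish, and I handed the job in at about 20 s of the 43 s allowed. I gripped it at 20 N and turned it upright in the air. I set it down in 1 mm steps until it touched the floor at 6.6 N, eased off, opened the fingers and backed about 17 cm clear.

**Last checks:**
- **Bottle:** the nozzle is within about 1 px of where an upright bottle at the dish centre should appear in the side view, and within about 2.5 px in the top view. The whole base is well inside the rim, and the fingers touch nothing.
- **Other objects:** the gear, V-block and standing bottle are unchanged from the first side picture. The top view was less clear: the arm hid the V-block, and the picture around the gear differed somewhat, probably because the gripper was near it.
- **Joint limits:** while rehearsing in the air, joints 5 and 6 ran to their limits. Joint 6 read 0.105 against a stated limit of 0.11, probably rounding, but it is slightly past the number given. I changed the tool's direction after that, and the joints were well inside their ranges at every later check.

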